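# Put the parts of a spare caddy kit back on their piles

## Task

One spare kit of pine parts for a small carrying caddy has been left in a mixed stack on the bench, among four piles of the same parts. Take the stack apart from the top and lay each part flat on the pile of its own kind, square on it with the edges in line all round (the sloped shoulders of the end board over those of its pile). Do not push the piles out of place and leave the glue bottle and the screw jar alone.

Things in the scene. Friction and masses are not known exactly. Their poses are not given: they have to be found in the camera images.
- divider: Short pine block of the stack, on top of it: 64 x 38 x 19 mm, long side along its x, z up. Origin at the centre of its underside. About 22 g.
- side_slat: Long narrow pine slat of the stack, under the divider and lying roughly along the end board: 188 x 38 x 19 mm, long side along its x. Origin at the centre of its underside. About 62 g.
- end_board: Pine end board, third in the stack, under the slat: 106 (its x) x 64 (y) x 19 mm, foot square at -x, sloped shoulders to a 24 mm wide end at +x, with a 14 mm dowel hole. Origin: on the hole's axis at the underside, not mid-board. From it the foot is at x = -83, mid-length -30, narrow end +23; sides parallel, 64 mm apart, from x = -83 to -18; centre of mass x = -36. About 55 g.
- base_board: Pine base board, the lowest of the stack, lying on the bench: 150 (its x) x 64 (its y) x 19 mm. Origin at the centre of its underside. About 85 g.
- divider_pile: Pile of three dividers, each 64 x 38 x 19 mm like the loose one, long side along x; 57 mm high. Origin at the centre of its underside, at bench height. Loose on the bench; its boards are pinned together and move as one.
- slat_pile: Pile of two side slats, each 188 x 38 x 19 mm, long side along x; 38 mm high. Origin at the centre of its underside. Loose on the bench; its boards are pinned together and move as one.
- end_pile: Pile of three end boards of the same outline as the loose one, foot at -x and sloped shoulders at +x; 57 mm high. Origin at the underside, at the middle of the 106 mm length (here not at the dowel hole, which is at x = +30 mm). Loose on the bench; its boards are pinned together and move as one.
- base_pile: Pile of two base boards, each 150 (x) x 64 (y) x 19 mm; 38 mm high. Origin at the centre of its underside. Loose on the bench; its boards are pinned together and move as one.
- glue: Bystander: yellow glue bottle with a red nozzle, 56 mm in diameter, 158 mm tall, standing beyond the work. Origin at the centre of its underside. To be left alone.
- screw_jar: Bystander: glass jar of screws with a metal lid, 64 mm in diameter, 70 mm tall, standing beyond the work. Origin at the centre of its underside. To be left alone.
Things that resemble listed ones, but are neither listed nor needed, are in the scene too. Leave any black look-alike of the side_slat alone.

How it is judged:
At the end, for the whole second after the job is handed in: Each loose part lies flat, released and at rest on the pile of its kind: within 10 mm of its outline (end board the same way round: within 10 mm along and across), turned under 0.12 rad against it, underside within 4 mm of the pile top, tilt under 0.05 rad (horizontal distance between base_board and base_pile below 0.01 m and z of base_board in the frame of base_pile between 0.034 and 0.042 m and angle between the x axis of base_board and the x axis of base_pile, either way round below 0.12 rad and angle between each of base_board, end_board, side_slat, divider's own z axis and vertical below 0.05 rad and linear speed of each of base_board, end_board, side_slat, divider below 0.02 m/s and x of end_board in the frame of end_pile between 0.02 and 0.04 m and y of end_board in the frame of end_pile between -0.01 and 0.01 m and z of end_board in the frame of end_pile between 0.053 and 0.061 m and angle between the x axis of end_board and the x axis of end_pile, either way round below 0.12 rad and horizontal distance between side_slat and slat_pile below 0.01 m and z of side_slat in the frame of slat_pile between 0.034 and 0.042 m and angle between the x axis of side_slat and the x axis of slat_pile, either way round below 0.12 rad and horizontal distance between divider and divider_pile below 0.01 m and z of divider in the frame of divider_pile between 0.053 and 0.061 m and angle between the x axis of divider and the x axis of divider_pile, either way round below 0.12 rad); the robot touches nothing.
It fails at once if a pile is pushed more than 20 mm from its place (distance of any of base_pile, end_pile, slat_pile, divider_pile from where it was at the start of the episode above 0.02 m).
It fails at once if the glue bottle or the screw jar is moved more than 20 mm (distance of any of glue, screw_jar from where it was at the start of the episode above 0.02 m).
It also fails if it takes over 120 s, if anything falls off the work surface, if the arm or the gripper's body presses on something with over 40 N, if the wrist force passes 120 N, or if a joint passes its speed limit or range.

## Robot

A 6-joint arm with a two-finger parallel gripper is mounted at the origin on the work surface. World frame = base frame: x ahead of the robot, y to its left, z up, the work surface at z = 0. Lengths are in m, angles in rad, forces in N, time in s.
With the tool pointing down it reaches from about 0.425 to 0.95 m from the base axis. Payload 3.5 kg.
Tool frame: the origin (TCP) lies between the finger pads; the fingertips stand 19 mm ahead of it and the grasp point (between the pads) is the TCP; z points along the fingers, y is the line along which they close (so a half turn about z gives the same grasp; the last joint's range is limited). The gripper opens to 85 mm and grips with 20 to 120 N. Pads are 22 mm wide; open, the fingers measure 114 mm over their backs; the gripper's body (76 mm by 85 mm) begins 54 mm behind the grasp point. The pads swing forward as they close: fully open they stand 13 mm farther back than shut.
Start: joints at [-1.276, 0.286, 1.577, -0, 1.279, -0.15], TCP at [0.29, -0.609, 0.25] pointing down, gripper open.
Joint ranges: [-2.77, 2.77], [-0.9, 2.22], [0.21, 2.48], [-1.53, 4.67], [0.24, 2.81], [-2.84, 2.84]. Speed limits (rad/s): [2.79, 2.79, 3.14, 3.14, 3.14, 3.14].

## Interface

Orientations are given as a unit quaternion [x, y, z, w].
In Python, from plant import get_state, cams, ctrl gives the robot as it stands. The module is installed in compiled form; this text tells all that it offers.
- The arm moves only by the tool jog_arm, never from a script. Its argument "deltas" is text: rows parted by semicolons, each of 6 numbers parted by spaces: the shift along the world's x, y, z normalised to -1 to 1, where 1 is 0.02 m, then the turn, a rotation vector about the world's x, y, z normalised to -1 to 1, where 1 is 0.1 rad. In form: x y z ax ay az; .... A call has 1 to 20 rows; each row shifts and turns the commanded pose from where the row before left it; what a row does not reach is not made up. A row lasts 1/8 s, in which the tool goes at most 62.5 mm and 10.7 degrees, less where a joint would pass 70% of its speed; a pose out of reach is approached as far as the arm can. A call with a number of a shift or a turn outside -1 to 1 is refused whole. A call with a gripper value outside its range is refused whole. "gripper" is the opening, from 0 (shut) to 1 (fully open), set as the call begins (left out, the last holds). The fingers move at their own pace and stop on an object; "squeeze" is the grip in N (left out, the last holds). Time passes only in rows, so rows that do not move let the fingers close. It gives the time, the measured TCP pose, the force, the opening and the grip force at its end, in the units of the state.
- get_state(): the state, without advancing time (a new reading comes with each control period).
- cams.read_camera(name): name is "side" or "top" or "wrist"; returns a dict with "color" (384x512x3 uint8, blue, green, red), "vfov" (degrees; the focal length in pixels is half the picture's height over the tangent of half this angle, whatever the lens; pixels are square), "cx", "cy" (the principal point, pixels), "distortion" ([k1, k2, p1, p2, k3] as OpenCV has them; the pictures are not rectified), "rvec" (rotation vector, rad) and "tvec" (3), from world to camera coordinates, as OpenCV has them. Camera axes: x right, y down, z forward; pixel columns grow to the right and rows downward; lengths in m; the calibration is good to about 2 mm. A picture is of the moment at which its call begins. There is no depth.
- ctrl.sign_off(): hands the job in; it is judged then, once.
The state is a dict: "time": time; "qpos": joint angles; "dq": joint speeds; "joint_efforts": joint torques, N m; "eef_pos": TCP position; "tcp_rot": TCP orientation; "contact_force": force on the tool from outside, world axes, zero at the start; "wrist_torque": the same for the moment, N m; "opening": opening from 0.0 (shut) to 1.0 (fully open); "finger_force": force on a finger pad.
Only numpy, scipy, OpenCV 4.12 (cv2) and the standard library are available. Lean on these libraries where they do the work, as an engineer would, in place of code of your own. Each camera call takes 0.05 s, during which the arm holds its last target. There are 200 camera calls.

## Working session

There is one attempt and no reset: what is moved stays moved. The work goes in short steps, Python scripts to look and compute and a tool call to move; the robot and the scene stay as the last step left them, time stands still between calls to the robot, and variables do not carry over. Pictures are saved under pics/ and viewed, at most 14 in all, crops included, and the job is handed in when it is done.

Besides the shell and the picture viewer there is one more tool, called after "Call:" as a command line: name --argument value ..., lists and objects as JSON in quotes. jog_arm: Moves the arm, as the interface text tells. Its arguments: {"type":"object","properties":{"deltas":{"type":"string"},"gripper":{"type":"number"},"squeeze":{"type":"number"}},"required":["deltas"]}

```bash
mkdir -p pics
python3 - <<'E'
from plant import get_state, cams
import cv2
s=get_state();print(s)
for n in("top","side"):
    c=cams.read_camera(n);cv2.imwrite(f"pics/{n}0.png",c["color"])
    print(n,{k:v for k,v in c.items() if k!="color"})
E
```

```text
{'time': 0.0, 'qpos': array([-1.27596794e+00,  2.87211058e-01,  1.57818446e+00, -4.62253914e-06,
        1.27859703e+00, -1.50027147e-01]), 'dq': array([-7.52886637e-05,  9.48600381e-05, -1.74104622e-03,  2.05371929e-04,
       -9.73583104e-04, -2.36314565e-04]), 'joint_efforts': array([ 2.49933428e-04, -4.05973649e+01, -2.92628431e+01, -7.75051149e-05,
        5.71089622e-03,  1.00577688e-05]), 'eef_pos': array([ 0.29029958, -0.60870468,  0.24891282]), 'tcp_rot': array([ 9.75363913e-01,  2.20598723e-01, -8.90077490e-05, -1.19664359e-03]), 'contact_force': array([-0.02553018, -0.39980961, -0.27214275]), 'wrist_torque': array([0.00698898, 0.0114946 , 0.0126571 ]), 'finger_force': 0.0, 'opening': 1.0019981608580284}
top {'vfov': 42.81121749544705, 'cx': 261.0693714060786, 'cy': 193.0293858332977, 'distortion': array([0.06499035, 0.        , 0.        , 0.        , 0.        ]), 'rvec': array([ 2.13112542, -2.13614983,  0.20479403]), 'tvec': array([-0.01322533,  0.59519362,  1.08457069])}
side {'vfov': 48.74734498960029, 'cx': 247.43366237271027, 'cy': 199.24431879991764, 'distortion': array([-0.03224488,  0.        ,  0.        ,  0.        ,  0.        ]), 'rvec': array([ 0.76301045, -2.35108314,  1.38091367]), 'tvec': array([0.45735305, 0.22461543, 0.82539649])}
```

Run:
```python
import cv2
for n in("top","side"):
    cv2.imwrite(f"pics/{n}0b.png",cv2.resize(cv2.imread(f"pics/{n}0.png"),(800,600),interpolation=cv2.INTER_CUBIC))
```

```text
(no output)
```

View pics/top0b.png

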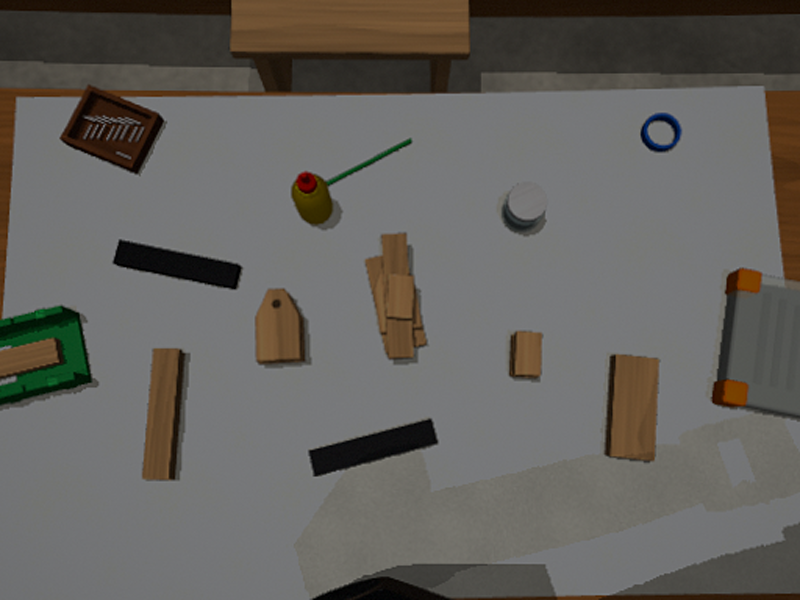

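View pics/side0b.png

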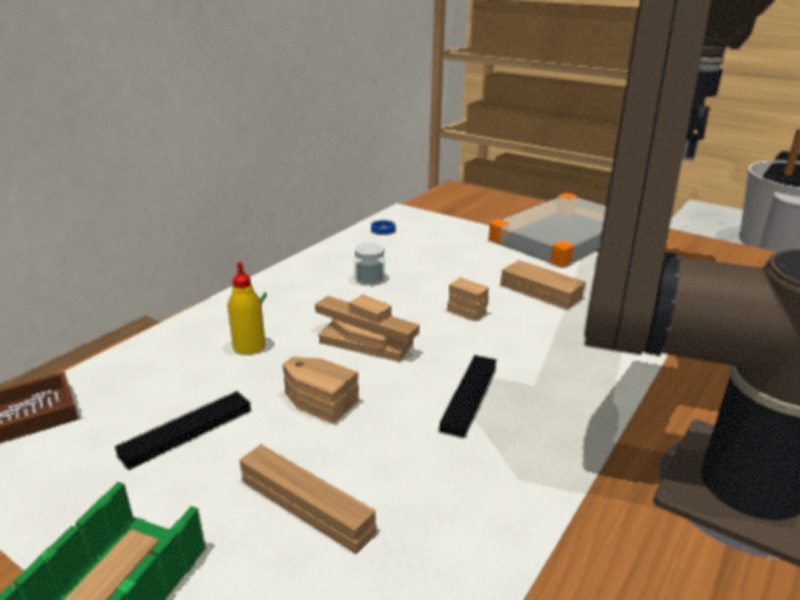

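The top view shows (800x600 px) the stack at (398,300), slat pile (163,413), end pile (279,327), divider pile (526,354) and base pile (633,408). The black bars at (177,264) and (374,447) and the slat in the green tray at (25,358) are look-alikes. The pine slat in the stack, under the divider at (398,300), is the one meant. I'll fit the piles by silhouette and enlarge the stack.

```bash
cat > h.py <<'E'
import numpy as np, cv2
from scipy.optimize import minimize
def K(c):
    f=192/np.tan(np.radians(c["vfov"])/2)
    return np.array([[f,0,c["cx"]],[0,f,c["cy"]],[0,0,1.]])
def proj(c,P):
    return cv2.projectPoints(np.asarray(P,float).reshape(-1,1,3),c["rvec"],c["tvec"],K(c),c["distortion"])[0].reshape(-1,2)
def unproj(c,uv,z):
    n=cv2.undistortPoints(np.asarray(uv,float).reshape(-1,1,2),K(c),c["distortion"]).reshape(-1,2)
    R=cv2.Rodrigues(c["rvec"])[0]; o=-R.T@c["tvec"]
    d=np.c_[n,np.ones(len(n))]@R
    return o+d*((z-o[2])/d[:,2])[:,None]
box=lambda l,w:np.array([[-l,-w],[l,-w],[l,w],[-l,w]])/2000.
END=np.array([[-53,-32],[12,-32],[53,-12],[53,12],[12,32],[-53,32]])/1000.  # about mid-length
SH=dict(div=box(64,38),slat=box(188,38),end=END,base=box(150,64))
def foot(sh,x,y,a):
    R=np.array([[np.cos(a),-np.sin(a)],[np.sin(a),np.cos(a)]]); return SH[sh]@R.T+[x,y]
def prism(sh,p,z0,z1):
    f=foot(sh,*p); return np.r_[np.c_[f,np.full(len(f),z0)],np.c_[f,np.full(len(f),z1)]]
def wood(im):
    b,g,r=[im[...,i].astype(int) for i in range(3)]
    return ((r-b)>0.25*r+8).astype(np.uint8)
S=4
def fit(c,sh,p0,z0,z1,roi):  # roi x0,y0,x1,y1
    x0,y0,x1,y1=roi
    m=cv2.resize(c["color"][y0:y1,x0:x1],None,fx=S,fy=S,interpolation=cv2.INTER_CUBIC); m=wood(m)
    def cost(p):
        q=(proj(c,prism(sh,p,z0,z1))+.5-[x0,y0])*S-.5
        hull=cv2.convexHull(q.astype(np.float32))
        k=np.zeros_like(m); cv2.fillConvexPoly(k,np.round(hull*16).astype(np.int32),1,shift=4)
        return 1-(k&m).sum()/max(1,(k|m).sum())
    best=None
    for da in(-.15,0,.15):
        s=np.array([p0+np.array(d) for d in([0,0,da],[.015,0,da],[0,.015,da],[0,0,da+.15])])
        r=minimize(cost,s[0],method="Nelder-Mead",options=dict(initial_simplex=s,xatol=1e-4,fatol=1e-4,maxiter=400))
        if best is None or r.fun<best.fun: best=r
    return best.x,1-best.fun
E
python3 - <<'E'
from h import *
from plant import cams
c=cams.read_camera("top"); k=.64
H=np.pi
for n,uv,h,a,(x0,y0,x1,y1) in(("slat",(163,413),.038,0,(135,335,195,490)),("end",(279,327),.057,0,(245,280,315,372)),("div",(526,354),.057,0,(500,322,552,388)),("base",(633,408),.038,0,(596,343,672,470))):
    p=unproj(c,[(uv[0]*k,uv[1]*k)],h)[0]
    print(n,*fit(c,n,np.array([p[0],p[1],a]),0,h,[int(v*k) for v in(x0,y0,x1,y1)]))
x0,y0,x1,y1=222,142,284,240
im=cv2.resize(c["color"][y0:y1,x0:x1],None,fx=6,fy=6,interpolation=cv2.INTER_CUBIC)
im=cv2.convertScaleAbs(im,alpha=1.5)
for u in range(230,284,10): cv2.putText(im,str(u),((u-x0)*6,10),0,.35,(0,0,255));cv2.line(im,((u-x0)*6,12),((u-x0)*6,20),(0,0,255))
for v in range(150,240,10): cv2.putText(im,str(v),(0,(v-y0)*6+4),0,.35,(0,0,255));cv2.line(im,(25,(v-y0)*6),(33,(v-y0)*6),(0,0,255))
cv2.imwrite("pics/stack.png",im)
E
```

```text
slat [ 0.43548387  0.34487171 -0.02731569] 0.8954582374441586
end [0.56236688 0.17798249 0.05793985] 0.9496341347524471
div [ 0.51842937 -0.18927627 -0.07314654] 0.9190614016952656
base [ 0.44121337 -0.34704596 -0.10046103] 0.9227939062949123
```

View pics/stack.png

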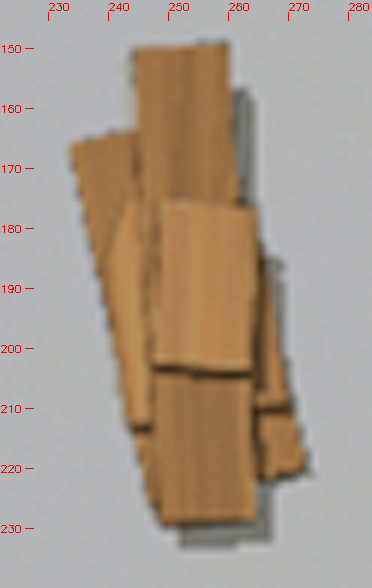

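The crop shows the divider's top face with corners at about (249,175), (265,176), (264,204) and (247,203), full-picture pixels. Under it lie the slat (244–260,150 to 248–264,229), then the end board with its foot toward −x and its shoulder at left (240,187), then the base board. I'll move over the stack for a close wrist view.

Call:
jog_arm --deltas "0.5 1 0.15 0 0 -0.22;0.5 1 0.15 0 0 -0.22;0.5 1 0.15 0 0 -0.22;0.5 1 0.15 0 0 -0.22;0.5 1 0.15 0 0 -0.22;0.5 1 0.15 0 0 -0.22;0.5 1 0.15 0 0 -0.22;0.5 1 0.15 0 0 -0.22;0.5 1 0.15 0 0 -0.22;0.5 1 0.15 0 0 -0.22;0.5 1 0.15 0 0 -0.22;0.5 1 0.15 0 0 -0.22;0.5 1 0.15 0 0 -0.22;0.5 1 0.15 0 0 -0.22;0.5 1 0.15 0 0 -0.22;0.5 1 0.15 0 0 -0.22;0.5 1 0.15 0 0 -0.22;0.5 1 0.15 0 0 -0.22;0.5 1 0.15 0 0 -0.22;0.5 1 0.15 0 0 -0.22"

```text
time: 2.65
eef_pos: [0.4905, -0.2085, 0.31]
tcp_rot: [1.0, 0.002, -0.0, -0.0]
contact_force: [-0.0, 0.6, -0.0]
opening: 0.996
finger_force: 0.0
```

Call:
jog_arm --deltas "0.4 1 0 0 0 0;0.4 1 0 0 0 0;0.4 1 0 0 0 0;0.4 1 0 0 0 0;0.4 1 0 0 0 0;0.4 1 0 0 0 0;0.4 1 0 0 0 0;0.4 1 0 0 0 0;0.4 1 0 0 0 0;0 0 0 0 0 0"

```text
time: 3.9
eef_pos: [0.5624, -0.0284, 0.3099]
tcp_rot: [1.0, 0.003, -0.0, -0.0]
contact_force: [-0.3, 0.6, 0.0]
opening: 0.997
finger_force: 0.0
```

Run:
```python
from h import *
from plant import cams,get_state
print(get_state()["eef_pos"])
c=cams.read_camera("wrist")
R=cv2.Rodrigues(c["rvec"])[0];print("cam",-R.T@c["tvec"],R[2],c["distortion"])
im=cv2.convertScaleAbs(cv2.resize(c["color"],(800,600),interpolation=cv2.INTER_CUBIC),alpha=1.4)
cv2.imwrite("pics/w0.png",im);cv2.imwrite("pics/w0raw.png",c["color"])
c0=dict(cams.read_camera("top"));c0["color"]=cv2.imread("pics/top0.png")
# pile overlays
a=cv2.resize(c0["color"][150:320,80:440],None,fx=2.2,fy=2.2,interpolation=cv2.INTER_CUBIC);a=cv2.convertScaleAbs(a,alpha=1.5)
for n,p,h in(("slat",(.4355,.3449,-.0273),.038),("end",(.5624,.178,.0579),.057),("div",(.5184,-.1893,-.0731),.057),("base",(.4412,-.347,-.1005),.038)):
    f=foot(n,*p)
    for z,col in((0,(255,0,0)),(h,(0,255,0))):
        q=(proj(c0,np.c_[f,np.full(len(f),z)])+.5-[80,150])*2.2-.5
        cv2.polylines(a,[np.round(q).astype(np.int32)],True,col,1)
cv2.imwrite("pics/piles.png",a)
```

```text
[ 0.56244942 -0.02837491  0.3098967 ]
cam [ 0.63738981 -0.02851979  0.43361112] [-0.29904469 -0.00144832 -0.95423801] [-0.01379482  0.          0.          0.          0.        ]
```

View pics/w0.png

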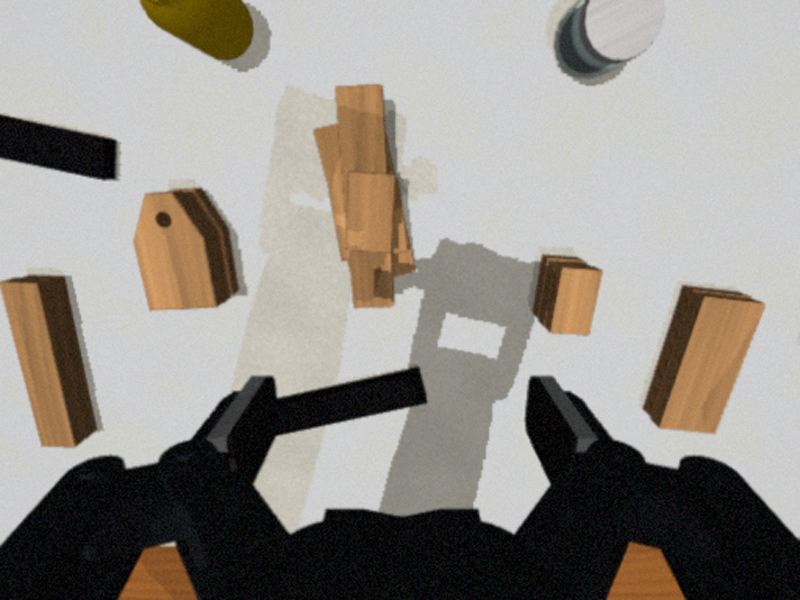

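View pics/piles.png

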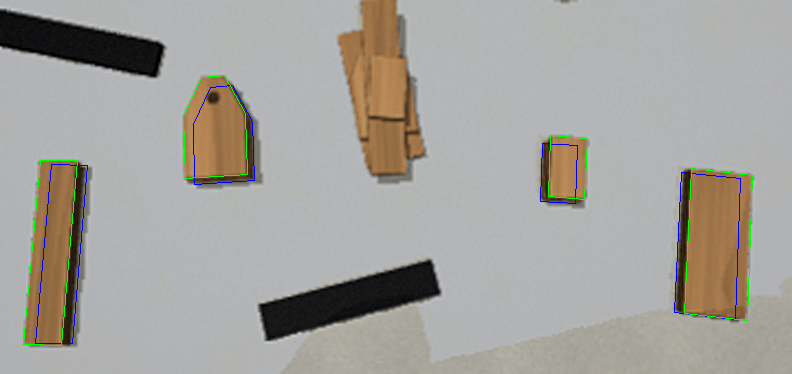

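The wrist view (800x600 px) shows the divider at (348,173)–(394,250), the slat from (335,85) to (393,306), and the piles clear of the fingers. The pile overlays match the top faces well. Next I'll refit the piles on their lit top faces in both cameras and fit the divider and slat from their corners.

```bash
cat >> h.py <<'E'
from scipy.optimize import least_squares
def pose(sh,z,obs,p0):  # obs: list of (cam, {corner index: uv})
    def r(p):
        f=foot(sh,*p); F=np.c_[f,np.full(len(f),z)]
        return np.concatenate([(unproj(c,list(d.values()),z)[:,:2]-F[list(d),:2]).ravel() for c,d in obs])
    s=least_squares(r,p0,x_scale=[.01,.01,.1]); return s.x,np.round(1000*s.fun,1)
def top_fit(c,sh,p0,h,roi,thr):
    im=c["color"].copy(); im[im[...,2]<thr]=0
    return fit(dict(c,color=im),sh,np.array(p0),h-.001,h,roi)
E
python3 - <<'E'
from h import *
from plant import cams
w=cams.read_camera("wrist");t=dict(cams.read_camera("top"));t["color"]=cv2.imread("pics/top0.png")
P=dict(slat=((.4355,.3449,-.0273),.038),end=((.5624,.178,.0579),.057),div=((.5184,-.1893,-.0731),.057),base=((.4412,-.347,-.1005),.038))
for n,(p,h) in P.items():
    for nm,c in(("top",t),("wrist",w)):
        q=proj(c,prism(n,p,0,h));x0,y0=np.maximum(0,q.min(0).astype(int)-6);x1,y1=q.max(0).astype(int)+7
        m=c["color"][y0:y1,x0:x1];r=m[...,2][wood(m)>0]
        thr=cv2.threshold(r.reshape(-1,1),0,255,cv2.THRESH_OTSU)[0]
        print(n,nm,thr,*top_fit(c,n,p,h,(x0,y0,x1,y1),thr))
k=1/1.5625; W=lambda u,v:(u*k,v*k)
T=lambda x,y:(222+x/6,142+y/6)
# corners: 0 (-x,-y) = bottom right; 1 (+x,-y)= top right; 2 top left; 3 bottom left
dw={0:W(391,251),1:W(394,174),2:W(348,172),3:W(349,249)}; dt={0:T(253,372),1:T(257,206),2:T(162,200),3:T(153,366)}
sw={0:W(393,306),1:W(381,85),2:W(335,86),3:W(354,307)}; st={0:T(256,520),1:T(228,43),2:T(135,48),3:T(161,523)}
for nm,sh,z,a,b in(("divider","div",.076,dw,dt),("slat","slat",.057,sw,st)):
    for o in([(w,a)],[(t,b)],[(w,a),(t,b)]): print(nm,*pose(sh,z,o,[.58,0,0]))
E
```

```text
slat top 64.0 [ 0.43548949  0.34466028 -0.02478096] 0.964300928687058
slat wrist 79.0 [ 0.43540929  0.34526336 -0.02115134] 0.9505836286585215
end top 81.0 [0.56187167 0.17809876 0.05609067] 0.9443870054960004
end wrist 89.0 [0.56215595 0.17773234 0.06786764] 0.9282090731423344
div top 85.0 [ 0.51779044 -0.18964815 -0.06880719] 0.9361841244932654
div wrist 95.0 [ 0.51889772 -0.18988036 -0.06388013] 0.9115327222340652
base top 71.0 [ 0.44149105 -0.34533099 -0.11075734] 0.9734376031148947
base wrist 88.0 [ 0.44193732 -0.34640189 -0.11325174] 0.9583561543798153
divider [ 0.60021793 -0.00461746 -0.03235069] [ 0.5  1.1 -0.8  0.6 -0.6 -0.4  0.8 -1.3]
divider [ 0.59904406 -0.00366607 -0.04622388] [-0.4 -0.1 -0.2  1.   0.4 -0.7  0.2 -0.3]
divider [ 0.599631   -0.00414177 -0.03937235] [ 1.2  0.4 -0.   0.4 -0.1 -0.7  1.3 -2.  -1.1  0.6 -0.9  1.3 -0.1 -0.4
 -0.3  0.4]
slat [6.05426687e-01 2.44140251e-04 5.13782710e-02] [ 0.3  0.8 -1.3  0.6 -0.2 -0.5  1.1 -0.9]
slat [0.60478817 0.00068431 0.05411346] [-0.2  0.9 -0.3  0.8 -0.3 -0.7  0.8 -0.9]
slat [6.05107428e-01 4.64227221e-04 5.27488366e-02] [ 0.6  0.7 -1.   0.2  0.2 -0.8  1.5 -1.  -0.5  1.  -0.6  1.1 -0.6 -0.4
  0.4 -0.8]
```

Both cameras agree to about 1 mm. I'll grasp the divider.

Call:
jog_arm --deltas "0.46 0.3 -0.5 0 0 -0.11;0.46 0.3 -0.5 0 0 -0.11;0.46 0.3 -0.5 0 0 -0.11;0.48 0.31 -0.5 0 0 -0.12;0 0 -1 0 0 0;0 0 -1 0 0 0;0 0 -1 0 0 0;0 0 -1 0 0 0;0 0 -1 0 0 0;0 0 -1 0 0 0;0 0 -1 0 0 0;0 0 -1 0 0 0;0 0 -1 0 0 0;0 0 -0.7 0 0 0;0 0 0 0 0 0" --gripper 1

```text
time: 5.98
eef_pos: [0.5987, -0.0049, 0.0746]
tcp_rot: [1.0, -0.02, -0.001, -0.0]
contact_force: [-0.3, -0.2, -0.6]
opening: 0.995
finger_force: 0.0
```

Call:
jog_arm --deltas "0 0 0 0 0 0;0 0 0 0 0 0;0 0 0 0 0 0;0 0 0 0 0 0;0 0 0 0 0 0;0 0 0 0 0 0" --gripper 0.3 --squeeze 30

```text
time: 6.72
eef_pos: [0.6005, -0.0053, 0.0774]
tcp_rot: [1.0, -0.02, 0.001, 0.0]
contact_force: [0.5, -0.0, 5.6]
opening: 0.437
finger_force: 32.0
```

The fingertips touched the slat's top at 5.6 N, so they don't sit back at this width. I'll use 21 mm of clearance from here. Lifting and carrying to the divider pile.

Call:
jog_arm --deltas "0 0 0.3 0 0 0;0 0 0.7 0 0 0;0 0 1 0 0 0;0 0 1 0 0 0;0 0 0 0 0 0"

```text
time: 7.35
eef_pos: [0.6015, -0.0054, 0.1398]
tcp_rot: [1.0, -0.02, 0.003, 0.0]
contact_force: [0.5, -0.6, 0.6]
opening: 0.436
finger_force: 31.4
```

Call:
jog_arm --deltas "-0.4 -0.92 0 0 0 -0.03;-0.4 -0.92 0 0 0 -0.03;-0.4 -0.92 0 0 0 -0.03;-0.4 -0.92 0 0 0 -0.03;-0.4 -0.92 0 0 0 -0.03;-0.4 -0.92 0 0 0 -0.03;-0.4 -0.92 0 0 0 -0.03;-0.4 -0.92 0 0 0 -0.03;-0.4 -0.92 0 0 0 -0.03;-0.4 -0.92 0 0 0 0;0 0 0 0 0 0"

```text
time: 8.72
eef_pos: [0.5192, -0.1905, 0.1364]
tcp_rot: [0.999, -0.035, 0.0, 0.0]
contact_force: [0.7, -0.2, 0.4]
opening: 0.437
finger_force: 31.4
```

Run:
```python
from h import *
from plant import cams,get_state
s=get_state();print(s["eef_pos"],2*np.arctan2(s["tcp_rot"][1],s["tcp_rot"][0]),s["opening"],s["finger_force"])
w=cams.read_camera("wrist");t=cams.read_camera("top")
a=cv2.convertScaleAbs(cv2.resize(w["color"][130:,140:400],None,fx=2.2,fy=2.2,interpolation=cv2.INTER_CUBIC),alpha=1.4)
b=cv2.convertScaleAbs(cv2.resize(t["color"][140:250,220:290],None,fx=5,fy=5,interpolation=cv2.INTER_CUBIC)[:559,:228],alpha=1.4)
im=np.zeros((559,800,3),np.uint8);im[:min(559,a.shape[0]),:572]=a[:559];b=cv2.resize(t["color"][140:250,222:280],(228,432),interpolation=cv2.INTER_CUBIC);im[:432,572:]=cv2.convertScaleAbs(b,alpha=1.4)
cv2.imwrite("pics/w1.png",im)
```

```text
[ 0.51919264 -0.19049233  0.13637483] -0.06946520007059151 0.4373117517636591 31.374961137771606
```

View pics/w1.png

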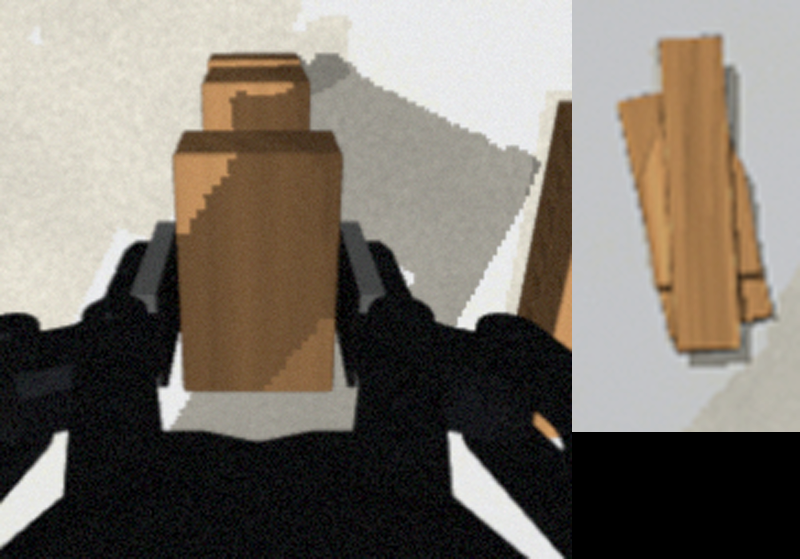

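The divider is held squarely and the stack looks unchanged. Lowering onto the pile.

Call:
jog_arm --deltas "0 0 -1 0 0 0;0 0 -1 0 0 0;0 0 -0.6 0 0 0;0 0 -0.25 0 0 0;0 0 0 0 0 0;0 0 0 0 0 0"

```text
time: 9.57
eef_pos: [0.5202, -0.1894, 0.0801]
tcp_rot: [0.999, -0.034, 0.001, 0.0]
contact_force: [-0.8, -0.0, -0.2]
opening: 0.434
finger_force: 31.4
```

Call:
jog_arm --deltas "-0.05 0 -0.1 0 0 0;0 0 0 0 0 0;0 0 0 0 0 0"

```text
time: 9.95
eef_pos: [0.5187, -0.1892, 0.0775]
tcp_rot: [0.999, -0.034, 0.0, 0.0]
contact_force: [-0.3, 0.8, 0.3]
opening: 0.436
finger_force: 31.4
```

Call:
jog_arm --deltas "0 0 -0.06 0 0 0;0 0 0 0 0 0;0 0 0 0 0 0"

```text
time: 10.32
eef_pos: [0.5188, -0.1892, 0.0774]
tcp_rot: [0.999, -0.034, -0.0, -0.0]
contact_force: [-3.2, 0.8, 6.2]
opening: 0.437
finger_force: 32.2
```

Contact made; releasing, then going back over the stack.

Call:
jog_arm --deltas "0 0 0.05 0 0 0;0 0 0 0 0 0;0 0 0 0 0 0;0 0 0 0 0 0;0 0 0.4 0 0 0;0 0 1 0 0 0;0 0 1 0 0 0;0 0 1 0 0 0;0.2 0.8 1 0 0 0.13;0.2 0.9 1 0 0 0.13;0.2 0.9 1 0 0 0.13;0.2 0.9 1 0 0 0.13;0.2 0.9 1 0 0 0.13;0.2 0.9 0.5 0 0 0.13;0.2 0.9 0.5 0 0 0.13;0.2 0.9 0.5 0 0 0.13;0.2 0.9 0.5 0 0 0.13;0 0 0 0 0 0" --gripper 0.75

```text
time: 12.58
eef_pos: [0.5553, -0.0279, 0.2861]
tcp_rot: [1.0, 0.026, 0.001, 0.0]
contact_force: [0.5, 0.1, 0.4]
opening: 0.75
finger_force: 0.0
```

Run:
```python
from h import *
from plant import cams,get_state
s=get_state();print(s["eef_pos"],2*np.arctan2(s["tcp_rot"][1],s["tcp_rot"][0]))
w=cams.read_camera("wrist");t=cams.read_camera("top")
a=cv2.convertScaleAbs(cv2.resize(w["color"][40:240,170:390],None,fx=2.5,fy=2.5,interpolation=cv2.INTER_CUBIC),alpha=1.4)
b=cv2.convertScaleAbs(cv2.resize(t["color"][140:240,222:280],None,fx=4,fy=4,interpolation=cv2.INTER_CUBIC),alpha=1.4)
im=np.zeros((500,782,3),np.uint8);im[:500,:550]=a;im[:400,550:]=b
cv2.imwrite("pics/w2.png",im)
p=(.5184,-.1898,-.067)
for nm,c in(("top",t),("wrist",w)):
    q=proj(c,prism("div",p,0,.076));x0,y0=np.maximum(0,q.min(0).astype(int)-6);x1,y1=q.max(0).astype(int)+7
    m=c["color"][y0:y1,x0:x1];r=m[...,2][wood(m)>0]
    thr=cv2.threshold(r.reshape(-1,1),0,255,cv2.THRESH_OTSU)[0]
    print(nm,thr,*top_fit(c,"div",p,.076,(x0,y0,x1,y1),thr))
```

```text
[ 0.55530906 -0.02785806  0.28614638] 0.05213395182630361
top 98.0 [ 0.51814207 -0.18889263 -0.07719681] 0.9384012142676448
wrist 101.0 [ 0.51916576 -0.1892089  -0.06742548] 0.9156920928608833
```

View pics/w2.png

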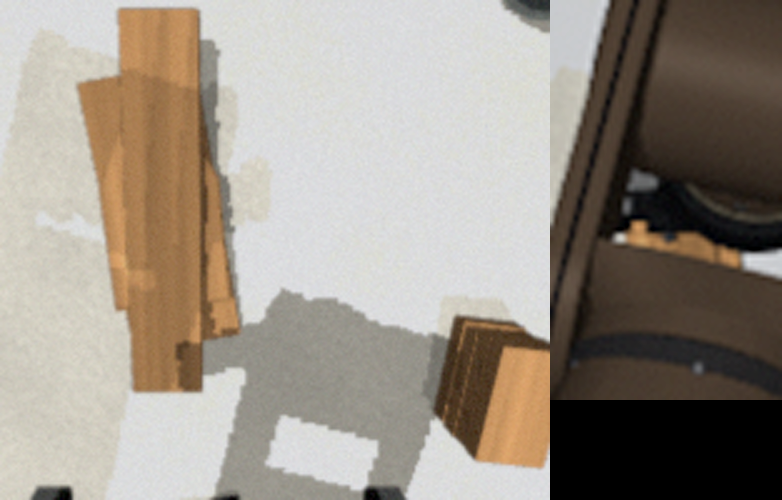

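The divider lies on its pile to about 1 mm. In this crop the slat's corners are (119,9), (199,9), (202,391) and (134,391). I'll refit it and get the move.

Run:
```python
from h import *
from plant import cams
w=cams.read_camera("wrist");W=lambda x,y:(170+x/2.5,40+y/2.5)
print(*pose("slat",.057,[(w,{0:W(202,391),1:W(199,9),2:W(119,9),3:W(134,391)})],[.6,0,.05]))
print("base corners", unproj(w,[W(78,84),W(241,331)],.019), "end foot-left",unproj(w,[W(117,311)],.038))
```

```text
[ 6.04410510e-01 -3.03838653e-04  5.13113055e-02] [ 1.   0.6 -1.1  0.5 -0.9 -0.6  1.1 -0.5]
base corners [[ 0.66688064  0.04947926  0.019     ]
 [ 0.53784248 -0.04436011  0.019     ]] end foot-left [[0.55018076 0.02541595 0.038     ]]
```

Call:
jog_arm --deltas "0.49 0.28 -0.5 0 0 0;0.49 0.28 -0.5 0 0 0;0.49 0.28 -0.5 0 0 0;0.49 0.28 -0.5 0 0 0;0.49 0.28 -0.5 0 0 0;0 0 -1 0 0 0;0 0 -1 0 0 0;0 0 -1 0 0 0;0 0 -1 0 0 0;0 0 -1 0 0 0;0 0 -1 0 0 0;0 0 -1 0 0 0;0 0 -1 0 0 0;0 0 -0.72 0 0 0;0 0 0 0 0 0;0 0 0 0 0 0" --gripper 0.75

```text
time: 14.72
eef_pos: [0.6043, -0.0012, 0.0614]
tcp_rot: [1.0, 0.025, 0.001, 0.0]
contact_force: [-0.1, -0.2, 1.1]
opening: 0.747
finger_force: 0.0
```

Call:
jog_arm --deltas "0 0 0 0 0 0;0 0 0 0 0 0;0 0 0 0 0 0;0 0 0 0 0 0;0 0 0 0 0 0" --gripper 0.3 --squeeze 40

```text
time: 15.35
eef_pos: [0.6046, -0.0012, 0.062]
tcp_rot: [1.0, 0.025, 0.001, 0.0]
contact_force: [0.5, -0.4, 5.1]
opening: 0.432
finger_force: 41.7
```

Call:
jog_arm --deltas "0 0 0.3 0 0 0;0 0 1 0 0 0;-1 0 1 0 0 0;-1 0 1 0 0 0;-1 0 1 0 0 0;-1 0.5 0 0 0 0;-1 0.5 0 0 0 0;0 0 0 0 0 0"

```text
time: 16.35
eef_pos: [0.5027, 0.0194, 0.1473]
tcp_rot: [1.0, 0.025, 0.0, 0.0]
contact_force: [-0.4, 0.4, -0.7]
opening: 0.431
finger_force: 40.9
```

Call:
jog_arm --deltas "-0.2 0.96 0 0 0 -0.044;-0.2 0.96 0 0 0 -0.044;-0.2 0.96 0 0 0 -0.044;-0.2 0.96 0 0 0 -0.044;-0.2 0.96 0 0 0 -0.044;-0.2 0.96 0 0 0 -0.044;-0.2 0.96 0 0 0 -0.044;-0.2 0.96 0 0 0 -0.044;-0.2 0.96 0 0 0 -0.044;-0.2 0.96 0 0 0 -0.044;-0.2 0.96 0 0 0 -0.044;-0.2 0.96 0 0 0 -0.044;-0.2 0.96 0 0 0 -0.044;-0.2 0.96 0 0 0 -0.044;-0.2 0.96 0 0 0 -0.044;-0.2 0.96 0 0 0 -0.044;-0.2 0.96 0 0 0 -0.044;0 0 0 0 0 0;0 0 0 0 0 0"

```text
time: 18.73
eef_pos: [0.4362, 0.3449, 0.1468]
tcp_rot: [1.0, -0.013, 0.0, 0.0]
contact_force: [0.8, -0.7, 0.1]
opening: 0.431
finger_force: 40.9
```

Run:
```python
from h import *
from plant import cams,get_state
s=get_state();print(s["eef_pos"],2*np.arctan2(s["tcp_rot"][1],s["tcp_rot"][0]),s["opening"],s["finger_force"])
w=cams.read_camera("wrist");t=cams.read_camera("top")
a=cv2.convertScaleAbs(cv2.resize(w["color"],None,fx=1.04,fy=1.04),alpha=1.4)
b=cv2.convertScaleAbs(cv2.resize(t["color"][140:240,222:280],None,fx=4,fy=4,interpolation=cv2.INTER_CUBIC),alpha=1.4)
im=np.zeros((400,532+232,3),np.uint8);im[:a.shape[0],:532]=a[:,:532];im[:400,532:]=b
cv2.imwrite("pics/w3.png",im)
```

```text
[0.43615982 0.34491475 0.14681739] -0.025001126029488216 0.4309269361970504 40.922611355781555
```

View pics/w3.png

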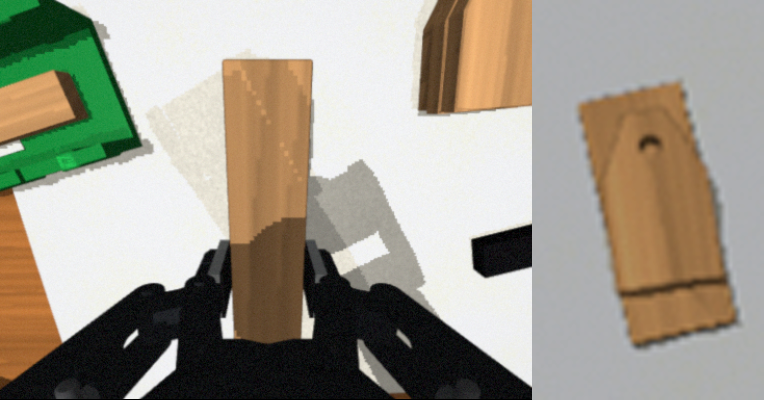

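The slat is held squarely over its pile. In the top view the end board is now clear, with its hole at (650,146) in the picture and its foot at y≈290, on the base board. Lowering the slat.

Call:
jog_arm --deltas "0 0 -1 0 0 0;0 0 -1 0 0 0;0 0 -1 0 0 0;0 0 -0.8 0 0 0;0 0 -0.3 0 0 0;0 0 0 0 0 0;0 0 0 0 0 0"

```text
time: 19.7
eef_pos: [0.4363, 0.3456, 0.0656]
tcp_rot: [1.0, -0.013, 0.001, -0.0]
contact_force: [1.0, -0.2, -0.3]
opening: 0.432
finger_force: 40.9
```

Call:
jog_arm --deltas "0 0 -0.07 0 0 0;0 0 0 0 0 0;0 0 0 0 0 0"

```text
time: 20.08
eef_pos: [0.4357, 0.3454, 0.0635]
tcp_rot: [1.0, -0.012, 0.0, -0.0]
contact_force: [0.3, -1.4, -0.2]
opening: 0.435
finger_force: 40.9
```

Run:
```python
from h import *
from plant import cams,get_state
t=cams.read_camera("top");T=lambda x,y:(222+(x-532)/4,140+y/4)
t["color"][...]=t["color"]
print("base",*pose("base",.019,[(t,{2:T(580,103),1:T(684,82),0:T(738,323),3:T(635,346)})],[.6,0,.2]))
# end corners: 0 foot -y(right),1 shoulder right,2 narrow right,3 narrow left,4 shoulder left,5 foot left
print("end",*pose("end",.038,[(t,{0:T(726,275),2:T(664,108),3:T(632,114),5:T(618,292)})],[.6,0,.2]))
```

```text
base [0.60137056 0.00242822 0.21634797] [ 0.7  0.3 -0.  -0.  -0.4  0.6 -0.2 -0.9]
end [0.60727841 0.00184409 0.1393704 ] [ 1.3  0.4 -0.6  2.1 -0.9 -2.7  0.2  0.2]
```

Call:
jog_arm --deltas "0 0 -0.08 0 0 0;0 0 0 0 0 0;0 0 0 0 0 0"

```text
time: 20.5
eef_pos: [0.4358, 0.3454, 0.062]
tcp_rot: [1.0, -0.012, 0.0, -0.0]
contact_force: [-0.4, 0.4, 2.3]
opening: 0.43
finger_force: 41.2
```

Light contact (2.3 N); releasing and returning over the stack.

Call:
jog_arm --deltas "0 0 0 0 0 0;0 0 0 0 0 0;0 0 0 0 0 0;0 0 0.4 0 0 0;0 0 1 0 0 0;0 0 1 0 0 0;0 0 1 0 0 0;0 0 1 0 0 0;0 -0.5 1 0 0 0;0 -1 1 0 0 0;0 -1 1 0 0 0.15;0.4 -1 1 0 0 0.15;0.4 -1 1 0 0 0.15;0.4 -1 1 0 0 0.15;0.4 -1 1 0 0 0.15" --gripper 0.75

```text
time: 22.38
eef_pos: [0.4677, 0.2146, 0.291]
tcp_rot: [1.0, 0.025, 0.0, -0.0]
contact_force: [0.8, -0.7, 0.2]
opening: 0.748
finger_force: 0.0
```

Call:
jog_arm --deltas "0.4 -1 0 0 0 0.15;0.4 -1 0 0 0 0.15;0.4 -1 0 0 0 0.15;0.4 -1 0 0 0 0.15;0.4 -1 0 0 0 0.15;0.4 -1 0 0 0 0.15;0.4 -1 0 0 0 0;0.4 -1 0 0 0 0;0.4 -1 0 0 0 0;0.4 -1 0 0 0 0;0.4 -1 0 0 0 0;0 0 0 0 0 0;0 0 0 0 0 0" --gripper 1

```text
time: 24.0
eef_pos: [0.5556, -0.0046, 0.2896]
tcp_rot: [0.998, 0.07, -0.0, -0.0]
contact_force: [-0.4, 0.9, 0.3]
opening: 0.998
finger_force: 0.0
```

Run:
```python
from h import *
from plant import cams,get_state
s=get_state();print(s["eef_pos"],2*np.arctan2(s["tcp_rot"][1],s["tcp_rot"][0]))
w=cams.read_camera("wrist");t=cams.read_camera("top")
p=(.4355,.345,-.023)
for nm,c in(("top",t),("wrist",w)):
    q=proj(c,prism("slat",p,0,.057));x0,y0=np.maximum(0,q.min(0).astype(int)-6);x1,y1=q.max(0).astype(int)+7
    m=c["color"][y0:y1,x0:x1];r=m[...,2][wood(m)>0]
    thr=cv2.threshold(r.reshape(-1,1),0,255,cv2.THRESH_OTSU)[0]
    print(nm,x0,y0,thr,*top_fit(c,"slat",p,.057,(x0,y0,x1,y1),thr))
q=proj(w,[[.61,0,.03]])[0].astype(int);x0,y0=max(0,q[0]-70),max(0,q[1]-75);print(x0,y0)
a=cv2.convertScaleAbs(cv2.resize(w["color"][y0:y0+150,x0:x0+140],None,fx=4,fy=4,interpolation=cv2.INTER_CUBIC),alpha=1.4)
cv2.imwrite("pics/w4.png",a)
```

```text
[ 0.55555637 -0.00457344  0.28955755] 0.1398379278110994
top 81 215 81.0 [ 0.43764841  0.34412289 -0.02585218] 0.9658432323564471
wrist 0 135 79.0 [ 0.43884828  0.34587681 -0.02437946] 0.9787832940431371
188 46
```

View pics/w4.png

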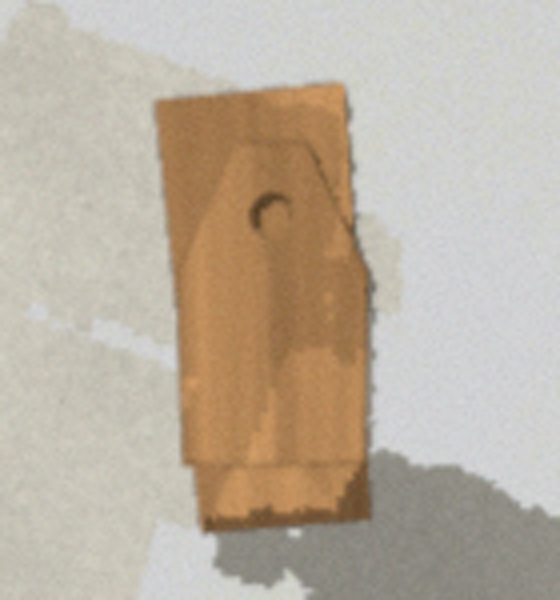

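The slat is on its pile within about 2–3 mm. The crop shows the end board's narrow end at (242,142)–(306,143), hole at (271,213) and foot at (182,464)–(364,465). The base board's corners are (156,101), (343,84), (371,518) and (203,531).

Run:
```python
from h import *
from plant import cams
w=cams.read_camera("wrist");W=lambda x,y:(188+x/4,46+y/4)
print("base",*pose("base",.019,[(w,{2:W(156,101),1:W(343,84),0:W(371,518),3:W(203,531)})],[.6,0,.2]))
p,r=pose("end",.038,[(w,{0:W(364,465),2:W(306,143),3:W(242,142),5:W(182,464)})],[.6,0,.2])
print("end",p,r)
for d in(-.006,-.01): print("grasp",d,p[:2]+d*np.array([np.cos(p[2]),np.sin(p[2])]))
print("hole",unproj(w,[W(271,213)],.038), p[:2]+.03*np.array([np.cos(p[2]),np.sin(p[2])]))
```

```text
base [0.60289111 0.00450145 0.22663579] [-0.5 -0.9 -1.1  0.7  0.4  0.8  1.1 -0.5]
end [0.60771048 0.00358868 0.13618657] [ 0.7  0.4 -1.1  1.7 -0.4 -1.8  0.9 -0.3]
grasp -0.006 [0.60176603 0.00277409]
grasp -0.01 [0.59780307 0.00223102]
hole [[0.63808216 0.00868027 0.038     ]] [0.63743271 0.00766166]
```

Call:
jog_arm --deltas "0.42 0.07 -0.5 0 0 0;0.42 0.07 -0.5 0 0 0;0.42 0.07 -0.5 0 0 0;0.42 0.07 -0.5 0 0 0;0.42 0.07 -0.5 0 0 0;0 0 -1 0 0 0;0 0 -1 0 0 0;0 0 -1 0 0 0;0 0 -1 0 0 0;0 0 -1 0 0 0;0 0 -1 0 0 0;0 0 -1 0 0 0;0 0 -1 0 0 0;0 0 -1 0 0 0;0 0 -0.6 0 0 0;0 0 -0.4 0 0 0;0 0 0 0 0 0;0 0 0 0 0 0" --gripper 1

```text
time: 26.4
eef_pos: [0.5983, 0.0022, 0.0405]
tcp_rot: [0.998, 0.07, 0.001, 0.0]
contact_force: [-0.1, 0.8, 0.0]
opening: 0.996
finger_force: 0.0
```

Call:
jog_arm --deltas "0 0 0 0 0 0;0 0 0 0 0 0;0 0 0 0 0 0;0 0 0 0 0 0" --gripper 0.6 --squeeze 40

```text
time: 26.9
eef_pos: [0.5985, 0.0022, 0.0408]
tcp_rot: [0.998, 0.07, 0.001, 0.0]
contact_force: [-1.1, -0.6, 5.2]
opening: 0.736
finger_force: 45.3
```

Call:
jog_arm --deltas "0 0 0.3 0 0 0;0 0 0.7 0 0 0;0 0 1 0 0 0;0 0 1 0 0 0;0 0 1 0 0 0;0 0 1 0 0 0;-0.25 0.97 0 0 0 -0.09;-0.25 0.97 0 0 0 -0.09;-0.25 0.97 0 0 0 -0.09;-0.25 0.97 0 0 0 -0.09;-0.25 0.97 0 0 0 -0.09;-0.25 0.97 0 0 0 -0.09;-0.25 0.97 0 0 0 -0.09;-0.25 0.97 0 0 0 -0.09;-0.25 0.97 0 0 0 -0.09;0 0 0 0 0 0;0 0 0 0 0 0"

```text
time: 29.02
eef_pos: [0.5529, 0.1765, 0.1402]
tcp_rot: [1.0, 0.03, 0.0, 0.0]
contact_force: [1.1, 0.0, -0.5]
opening: 0.733
finger_force: 44.6
```

Run:
```python
from h import *
from plant import cams,get_state
s=get_state();print(s["eef_pos"],2*np.arctan2(s["tcp_rot"][1],s["tcp_rot"][0]),s["opening"],s["finger_force"])
w=cams.read_camera("wrist");t=cams.read_camera("top")
a=cv2.convertScaleAbs(cv2.resize(w["color"][100:330,120:400],None,fx=1.95,fy=1.95,interpolation=cv2.INTER_CUBIC),alpha=1.4)
# predicted outline of held board, bottom at TCP-.0218
z=s["eef_pos"][2]-.0218+.019;yaw=.061
f=foot("end",s["eef_pos"][0]+.0093,s["eef_pos"][1]+.0006,yaw)
q=(proj(w,np.c_[f,np.full(6,z)])-[120,100])*1.95
cv2.polylines(a,[np.round(q).astype(np.int32)],True,(0,255,0),1)
f=foot("end",.562,.178,.061);q=(proj(w,np.c_[f,np.full(6,.057)])-[120,100])*1.95
cv2.polylines(a,[np.round(q).astype(np.int32)],True,(255,0,0),1)
b=cv2.convertScaleAbs(cv2.resize(t["color"][140:240,222:280],None,fx=4,fy=4,interpolation=cv2.INTER_CUBIC),alpha=1.4)
im=np.zeros((448,546+232,3),np.uint8);im[:,:546]=a[:448];im[:400,546:]=b
cv2.imwrite("pics/w5.png",im)
```

```text
[0.55290467 0.17649392 0.14020087] 0.059205185998482915 0.7334533718469808 44.601019620895386
```

View pics/w5.png

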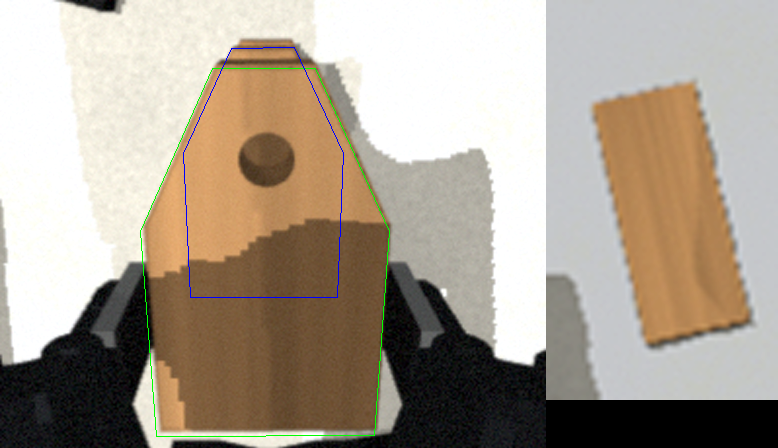

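The held board lies within about 1 mm of its predicted outline (green) and is lined up with its pile (blue). The base board is now free. Lowering.

Call:
jog_arm --deltas "0 0.04 -1 0 0 0;0 0 -1 0 0 0;0 0 -0.6 0 0 0;0 0 -0.37 0 0 0;0 0 0 0 0 0;0 0 0 0 0 0"

```text
time: 29.88
eef_pos: [0.553, 0.1778, 0.0805]
tcp_rot: [1.0, 0.03, 0.0, -0.0]
contact_force: [-0.3, 0.5, 0.1]
opening: 0.733
finger_force: 44.6
```

Call:
jog_arm --deltas "0 0 -0.06 0 0 0;0 0 0 0 0 0;0 0 0 0 0 0"

```text
time: 30.25
eef_pos: [0.5526, 0.1777, 0.0792]
tcp_rot: [1.0, 0.03, 0.0, -0.0]
contact_force: [0.7, -0.7, -0.2]
opening: 0.739
finger_force: 44.6
```

Call:
jog_arm --deltas "0 0 -0.06 0 0 0;0 0 0 0 0 0;0 0 0 0 0 0"

```text
time: 30.62
eef_pos: [0.5528, 0.1778, 0.0788]
tcp_rot: [1.0, 0.03, 0.0, 0.0]
contact_force: [-3.0, -1.0, 5.2]
opening: 0.733
finger_force: 45.2
```

Call:
jog_arm --deltas "0 0 0.04 0 0 0;0 0 0 0 0 0;0 0 0 0 0 0;0 0 0.4 0 0 0;0 0 1 0 0 0;0 0 1 0 0 0;0 0 1 0 0 0;0 -0.5 1 0 0 0.15;0 -1 1 0 0 0.15;0 -1 1 0 0 0.15;0 -1 1 0 0 0.15;0 -1 1 0 0 0.15;0 -1 1 0 0 0.15;0 -1 1 0 0 0.15;0 -1 0 0 0 0.15;0 -1 0 0 0 0.15;0 -1 0 0 0 0.15;0 0 0 0 0 0;0 0 0 0 0 0" --gripper 1

```text
time: 33.0
eef_pos: [0.5525, -0.0121, 0.2872]
tcp_rot: [0.995, 0.104, 0.0, -0.0]
contact_force: [0.1, -0.5, -0.0]
opening: 1.0
finger_force: 0.0
```

Run:
```python
from h import *
from plant import cams,get_state
s=get_state();print(s["eef_pos"],2*np.arctan2(s["tcp_rot"][1],s["tcp_rot"][0]))
w=cams.read_camera("wrist");t=cams.read_camera("top")
for n,p,h in(("end",(.562,.178,.061),.076),("base",(.6023,.004,.222),.019)):
  for nm,c in(("top",t),("wrist",w)):
    q=proj(c,prism(n,p,0,h));x0,y0=np.maximum(0,q.min(0).astype(int)-6);x1,y1=q.max(0).astype(int)+7
    m=c["color"][y0:y1,x0:x1];r=m[...,2][wood(m)>0]
    thr=cv2.threshold(r.reshape(-1,1),0,255,cv2.THRESH_OTSU)[0] if n=="end" else 30
    print(n,nm,x0,y0,thr,*top_fit(c,n,p,h,(x0,y0,x1,y1),thr))
```

```text
[ 0.5524942  -0.0121465   0.28718235] 0.2087004913694856
end top 155 176 97.0 [0.56272896 0.17772275 0.06814879] 0.9410588359120092
end wrist 70 75 90.0 [0.56272827 0.17755728 0.05827142] 0.9299613210354061
base top 227 154 30 [ 0.5806705  -0.05048322  1.2938204 ] 0.1993518089820755
base wrist 221 58 30 [0.60259854 0.00440086 0.22791668] 0.9725314161283651
```

The end board is on its pile within 1 mm. Now the base board at (0.6025, 0.0042, yaw 0.226).

Call:
jog_arm --deltas "0.5 0.16 -0.5 0 0 0.04;0.5 0.16 -0.5 0 0 0.04;0.5 0.16 -0.5 0 0 0.04;0.5 0.16 -0.5 0 0 0.05;0.5 0.16 -0.5 0 0 0;0 0 -1 0 0 0;0 0 -1 0 0 0;0 0 -1 0 0 0;0 0 -1 0 0 0;0 0 -1 0 0 0;0 0 -1 0 0 0;0 0 -1 0 0 0;0 0 -1 0 0 0;0 0 -1 0 0 0;0 0 -0.9 0 0 0;0 0 -0.5 0 0 0;0 0 -0.3 0 0 0;0 0 0 0 0 0;0 0 0 0 0 0" --gripper 1

```text
time: 35.48
eef_pos: [0.6033, 0.0036, 0.0235]
tcp_rot: [0.994, 0.113, 0.001, 0.0]
contact_force: [0.7, 0.2, 0.9]
opening: 1.001
finger_force: 0.0
```

Call:
jog_arm --deltas "0 0 0 0 0 0;0 0 0 0 0 0;0 0 0 0 0 0;0 0 0 0 0 0" --gripper 0.6 --squeeze 45

```text
time: 35.98
eef_pos: [0.6035, 0.0036, 0.0238]
tcp_rot: [0.994, 0.113, 0.001, 0.0]
contact_force: [-0.6, 0.3, 5.6]
opening: 0.735
finger_force: 50.8
```

Call:
jog_arm --deltas "0 0 0.3 0 0 0;0 0 0.7 0 0 0;0 0 1 0 0 0;0 0 1 0 0 0;0 0 1 0 0 0;0 0 1 0 0 0;0 0 1 0 0 0;0 0 1 0 0 0;0 0 0 0 0 0"

```text
time: 37.1
eef_pos: [0.604, 0.0035, 0.1654]
tcp_rot: [0.994, 0.113, 0.002, 0.001]
contact_force: [-0.2, -0.1, -1.0]
opening: 0.731
finger_force: 50.2
```

Call:
jog_arm --deltas "-0.447 -0.97 0 0 0 -0.188;-0.447 -0.97 0 0 0 -0.188;-0.447 -0.97 0 0 0 -0.188;-0.447 -0.97 0 0 0 -0.188;-0.447 -0.97 0 0 0 -0.188;-0.447 -0.97 0 0 0 -0.188;-0.447 -0.97 0 0 0 -0.188;-0.447 -0.97 0 0 0 -0.188;-0.447 -0.97 0 0 0 -0.188;-0.447 -0.97 0 0 0 -0.188;-0.447 -0.97 0 0 0 -0.188;-0.447 -0.97 0 0 0 -0.188;-0.447 -0.97 0 0 0 -0.188;-0.447 -0.97 0 0 0 -0.188;-0.447 -0.97 0 0 0 -0.188;-0.447 -0.97 0 0 0 -0.188;-0.447 -0.97 0 0 0 -0.188;-0.447 -0.97 0 0 0 -0.188;0 0 0 0 0 0;0 0 0 0 0 0"

```text
time: 39.6
eef_pos: [0.4417, -0.3453, 0.1625]
tcp_rot: [0.998, -0.056, -0.0, -0.0]
contact_force: [0.3, 0.9, -0.1]
opening: 0.73
finger_force: 50.2
```

Run:
```python
from h import *
from plant import cams,get_state
s=get_state();yaw=2*np.arctan2(s["tcp_rot"][1],s["tcp_rot"][0]);print(s["eef_pos"],yaw,s["opening"],s["finger_force"])
w=cams.read_camera("wrist")
a=cv2.convertScaleAbs(cv2.resize(w["color"][60:,100:420],None,fx=1.8,fy=1.8,interpolation=cv2.INTER_CUBIC),alpha=1.4)
z=s["eef_pos"][2]-.0048
for p,z,col in(((s["eef_pos"][0]-.001,s["eef_pos"][1],yaw),z,(0,255,0)),((.4417,-.346,-.112),.038,(255,0,0))):
    f=foot("base",*p);q=(proj(w,np.c_[f,np.full(4,z)])-[100,60])*1.8
    cv2.polylines(a,[np.round(q).astype(np.int32)],True,col,1)
cv2.imwrite("pics/w6.png",a)
```

```text
[ 0.44168401 -0.34534808  0.16253521] -0.11263970775563971 0.7301230814380005 50.18942177295685
```

View pics/w6.png

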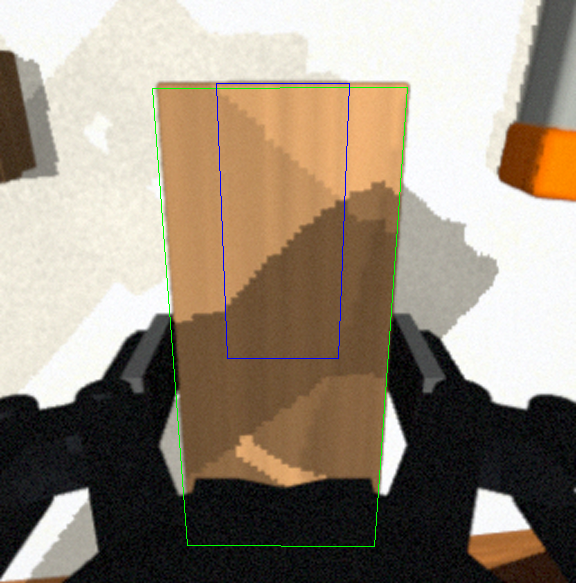

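The held board is within about 1.5 mm of prediction and lined up with its pile. Lowering.

Call:
jog_arm --deltas "0 -0.03 -1 0 0 0;0 0 -1 0 0 0;0 0 -1 0 0 0;0 0 -1 0 0 0;0 0 -0.6 0 0 0;0 0 -0.33 0 0 0;0 0 0 0 0 0;0 0 0 0 0 0"

```text
time: 40.65
eef_pos: [0.4422, -0.3465, 0.0649]
tcp_rot: [0.998, -0.056, 0.001, 0.001]
contact_force: [0.7, 0.1, -1.5]
opening: 0.732
finger_force: 50.2
```

Call:
jog_arm --deltas "0 0 -0.05 0 0 0;0 0 0 0 0 0;0 0 0 0 0 0"

```text
time: 41.02
eef_pos: [0.4418, -0.3462, 0.0633]
tcp_rot: [0.998, -0.056, 0.0, 0.0]
contact_force: [-0.3, 0.2, -0.8]
opening: 0.729
finger_force: 50.2
```

Call:
jog_arm --deltas "0 0 -0.08 0 0 0;0 0 0 0 0 0;0 0 0 0 0 0"

```text
time: 41.4
eef_pos: [0.4419, -0.3463, 0.0618]
tcp_rot: [0.998, -0.056, 0.0, 0.0]
contact_force: [-0.1, -0.2, 2.0]
opening: 0.731
finger_force: 50.5
```

Contact; releasing and backing off clear of the top view.

Call:
jog_arm --deltas "0 0 0 0 0 0;0 0 0 0 0 0;0 0 0 0 0 0;0 0 0.4 0 0 0;0 0 1 0 0 0;0 0 1 0 0 0;0 0 1 0 0 0;0 0 1 0 0 0;-0.3 -1 1 0 0 0;-0.3 -1 1 0 0 0;-0.3 -1 1 0 0 0;-0.3 -1 1 0 0 0;-0.3 -1 1 0 0 0;-0.3 -1 0 0 0 0;-0.3 -1 0 0 0 0;-0.3 -1 0 0 0 0;-0.3 -1 0 0 0 0;-0.3 -1 0 0 0 0;0 0 0 0 0 0;0 0 0 0 0 0" --gripper 1

```text
time: 43.9
eef_pos: [0.3818, -0.5459, 0.2493]
tcp_rot: [0.998, -0.056, -0.0, -0.0]
contact_force: [0.3, -0.9, 0.1]
opening: 1.002
finger_force: 0.0
```

Run:
```python
from h import *
from plant import cams,get_state
s=get_state();print(s["eef_pos"],s["finger_force"])
t=cams.read_camera("top")
for n,p,h in(("slat",(.4355,.345,-.023),.057),("end",(.562,.178,.061),.076),("div",(.5184,-.1898,-.067),.076),("base",(.4417,-.346,-.112),.057)):
    c=t;q=proj(c,prism(n,p,0,h));x0,y0=np.maximum(0,q.min(0).astype(int)-6);x1,y1=q.max(0).astype(int)+7
    m=c["color"][y0:y1,x0:x1];r=m[...,2][wood(m)>0]
    thr=cv2.threshold(r.reshape(-1,1),0,255,cv2.THRESH_OTSU)[0]
    print(n,thr,*top_fit(c,n,p,h,(x0,y0,x1,y1),thr))
a=t["color"][140:325,70:450];b=cams.read_camera("side")["color"][130:370,100:400]
cv2.imwrite("pics/final.png",cv2.convertScaleAbs(np.vstack([cv2.resize(a,(600,292),interpolation=cv2.INTER_CUBIC),cv2.resize(b,(600,300*480//480),interpolation=cv2.INTER_CUBIC)]),alpha=1.3))
```

```text
[ 0.38179058 -0.54587054  0.24925627] 0.0
slat 66.0 [ 0.43779978  0.34422636 -0.02689545] 0.9634979423868313
end 80.0 [0.56272878 0.17776146 0.0724437 ] 0.938944154955524
div 82.0 [ 0.51821664 -0.18878482 -0.07713983] 0.9370965700544235
base 68.0 [ 0.44189613 -0.34535856 -0.11212557] 0.9763362673810435
```

View pics/final.png

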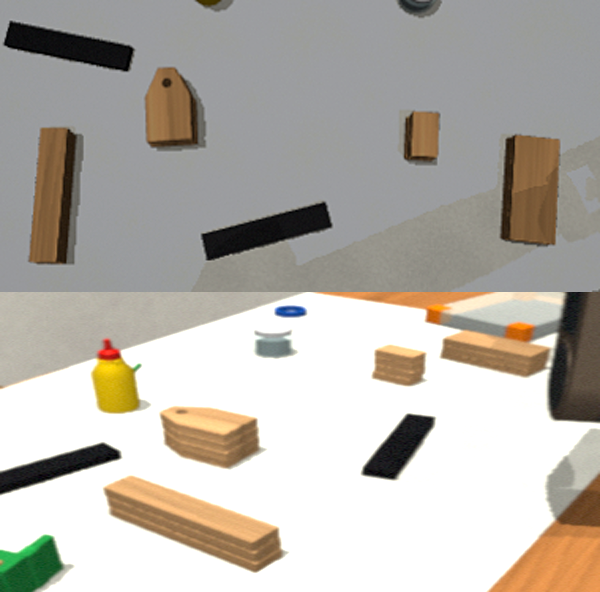

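The final picture shows all four piles one board higher and in line: slat (52,195), end (170,107), divider (422,136) and base (531,189). The glue bottle and screw jar are untouched. Handing in.

```bash
python3 -c "
from plant import ctrl
print(ctrl.sign_off())"
```

```text
the job is handed in; nothing more can be done
None
```

All four parts were laid flat and released on their own piles, within about 1–3 mm by the last camera measurement, and the job was handed in at about 44 s; the hand-in did not report a verdict.

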